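# Shut off the bench gas with the T-key

## Robot

A 7-joint arm with a two-finger parallel gripper is mounted at the origin on the work surface. World frame = base frame: x ahead of the robot, y to its left, z up, the work surface at z = 0. Lengths are in m, angles in rad, forces in N, time in s.
With the tool pointing down it reaches from about 0.4 to 0.875 m from the base axis. Payload 19.3 kg.
Tool frame: the origin (TCP) lies where the fingers leave the gripper's body, on its centre line; the fingertips stand bot.tip_reach ahead of it and the grasp point (between the pads) lies 54 mm ahead of it (bot.tip_reach is the distance from the TCP to the fingertips, in m); z points along the fingers, y is the line along which they close (so a half turn about z gives the same grasp; the last joint's range is limited). The gripper opens to 85 mm and grips with 20 to 120 N. Pads are 22 mm wide; open, the fingers measure 114 mm over their backs; the gripper's body (76 mm by 85 mm) begins 54 mm behind the grasp point. The pads swing forward as they close: fully open they stand 13 mm farther back than shut.
Start: joints at [1.068, 0.521, -0.036, 1.599, 0.021, 1.021, -0.113], TCP at [0.262, -0.567, 0.304] pointing down, gripper open.
Joint ranges: [-2.91, 2.91], [-0.3, 2.13], [-1.5, 1.42], [0.17, 2.43], [-1.26, 4.41], [0.16, 1.93], [-2.52, 2.52]. Speed limits (rad/s): [1.89, 1.89, 2.39, 2.39, 3.01, 3.01, 3.01].

## Interface

Orientations are given as [roll, pitch, yaw] about the fixed x, y, z axes, in that order (R = Rz(yaw) Ry(pitch) Rx(roll)).
In Python, from workcell import bot gives the robot as it stands. The module is installed in compiled form; this text tells all that it offers.
- The arm moves only by the shell command python3 -m jog 'ROWS' [FORCE]. ROWS is JSON, a list that holds one entry, the list of rows, each a list of 7 numbers: the shift along the tool's x, y, z in mm, then the turn, a rotation vector about the tool's x, y, z in rad, then the opening, from 0 (shut) to 1 (fully open). In form: [[[tx, ty, tz, wx, wy, wz, fingers], ...]]. A call has 1 to 5 rows; each row shifts and turns the commanded pose from where the row before left it, along the tool's axes as they then stand; what a row does not reach is not made up. A row lasts 1/10 s, in which the tool goes at most 50 mm and 8.59 degrees, less where a joint would pass 70% of its speed; a pose out of reach is approached as far as the arm can. A call is refused whole if a number of a shift passes 50 or a number of a turn 0.15, either way. A call with a gripper value outside its range is refused whole. The fingers move at their own pace and stop on an object; FORCE is the grip in N (left out, the last holds). Time passes only in rows, so rows that do not move let the fingers close. It gives the time, the measured TCP pose, the force, the opening and the grip force at its end, in the units of the state.
- bot.observe(): the state, without advancing time (a new reading comes with each control period).
- bot.grab_frame(name): name is "scene" or "side" or "wrist"; returns a dict with "img" (400x640x3 uint8, red, green, blue), "intrinsics" (3x3 intrinsics, pixels), "R" (3x3) and "t" (3): a world point X has camera coordinates R X + t; the wrist camera has in their place "tool_from_camera" (4x4, takes a point from camera to tool coordinates, whose origin is the TCP and whose axes are the flange's). Camera axes: x right, y down, z forward; pixel columns grow to the right and rows downward; lengths in m; the calibration is good to about 2 mm. A picture is of the moment at which its call begins: read the wrist's pose just before it. There is no depth.
- bot.job_done(): hands the job in; it is judged then, once.
Trained networks look in a picture, given as the dict that the camera call returned (one of the last four; its "shot" number tells which), for a name from the list of things; names that differ only in an ending like _2 or _b are one class to them, and where a whole thing is asked for, a point or a joint stands for the part that bears it (a point fixed in the world has none). Each returns a list of dicts, best first, with "conf" (0 to 1); they miss things now and then, are a little off and sometimes report something else, mostly with a low value. They report only what shows in the picture. A call takes as long as a camera call.
- bot.trace(query, picture): "region" (400x640 bool, what is visible of it).
- bot.spot_point(query, picture): "xyz" ([x, y, z] in m, in world coordinates, good to about 4 mm: a listed point, or the origin of a listed thing).
The state is a dict: "clock": time; "qpos": joint angles; "qd": joint speeds; "joint_efforts": joint torques, N m; "position": TCP position; "tool_rot": TCP orientation; "force": force on the tool from outside, world axes, zero at the start; "moment": the same for the moment, N m; "grip_width": finger opening in m; "finger_force": force on a finger pad.
Only numpy, scipy, OpenCV 4.12 (cv2) and the standard library are available. Lean on these libraries where they do the work, as an engineer would, in place of code of your own. Each camera call takes 0.05 s, during which the arm holds its last target. There are 200 camera calls.

## Task

Shut off the gas to this lab bench: take the red-handled T-key out of its holder, lower it down the shaft of the yellow-collared gas column until its socket is fully down on the square stem, and turn it clockwise (seen from above) until the valve stops. Leave the key standing in the gas column, let go of it, and do not turn the valve in the blue-collared air column.

Things in the scene. Friction and masses are not known exactly. Their poses are not given: they have to be found in the camera images.
- key_bar (a point): Centre of the red crossbar (100 mm along x, 14 wide along y, 16 high) of a loose upright steel T-key, 0.25 to 0.5 kg; its foot is 168 mm below. Shank 14 mm thick; guide disc 44 mm across, 84 to 90 mm below the bar centre. At the foot a head 33 mm square and 46 high with a square socket, open below, 25 mm wide and 36 deep, flats parallel to the bar's x and y.
- holder: Fixed grey square well in which the key starts standing upright, bar centre 176 mm above the bench. 39 mm wide inside, 51 outside, 70 high, on an 80 mm black foot plate; inner floor 8 mm above the bench. Origin under its centre, z up.
- gas_column: Fixed grey column, yellow collar, 90 mm square, 130 high; origin under its centre on the bench, x, y square to its sides. Square shaft from the top: mouth 78 mm, narrowing over 26 mm to 54; floor 14 mm above the bench. Central in it a brass stem 20 mm square, its last 12 mm tapered, tip 56 mm above the bench. With the key fully down, the bar centre is 188 mm above the bench.
- gas_valve (a joint): Angle of the gas stem, rad, growing clockwise seen from above, 0 to 1.05 (stop, gas shut). At 0 the stem's flats are parallel to the column's sides; it starts at 0 to 0.12. Stiff (0.12 N m), stays where left. The key's socket has about 0.3 rad of play on the stem either way, so the key turns up to 0.3 rad further than the stem.
- air_column: Column of the same make with a blue collar (compressed air); same sizes and origin. Not to be used.
- air_valve (a joint): Angle of the stem in the blue air column, same meaning; starts at 0 to 0.12 and must be left alone.

How it is judged:
By the outcome, as a careful person would: the job done as asked, in the order asked, and still so for the second after the job is handed in, with the robot touching nothing.
It also fails if it takes over 58 s, if anything falls off the work surface, if the arm or the gripper's body presses on something with over 40 N, if the wrist force passes 120 N, or if a joint passes its speed limit or range.

## Working session

There is one attempt and no reset: what is moved stays moved. The work goes in short steps, Python scripts to look and compute and a shell command to move; the robot and the scene stay as the last step left them, time stands still between calls to the robot, and variables do not carry over. Pictures are saved under pics/ and viewed, at most 10 in all, crops included, and the job is handed in when it is done.

```bash
mkdir -p pics; python3 - <<'E'
from workcell import bot
import cv2,numpy as np
s=bot.observe()
print({k:np.round(v,3) for k,v in s.items()},bot.tip_reach)
ims=[]
for c in ["scene","side"]:
    f=bot.grab_frame(c); ims.append(f["img"])
    for q in ["key_bar","holder","gas_column","air_column"]:
        r=bot.spot_point(q,f); print(c,q,[(np.round(d["xyz"],4),round(d["conf"],2)) for d in r[:3]])
    print(f["R"],f["t"])
cv2.imwrite("pics/a.png",cv2.resize(np.vstack(ims),(800*600//1000*1,600))[:,:,::-1])
cv2.imwrite("pics/a.png",ims[0][:,:,::-1]);cv2.imwrite("pics/b.png",ims[1][:,:,::-1])
E
```

```text
{'clock': np.float64(0.0), 'qpos': array([ 1.068,  0.522, -0.036,  1.6  ,  0.021,  1.021, -0.113]), 'qd': array([ 0.001, -0.001,  0.001, -0.001,  0.   , -0.002, -0.   ]), 'joint_efforts': array([-0.0000e+00, -9.2711e+01,  1.9790e+00, -3.6993e+01,  1.8000e-02,
        8.0000e-03, -0.0000e+00]), 'position': array([ 0.262, -0.567,  0.303]), 'tool_rot': array([-3.14 ,  0.   ,  0.433]), 'force': array([-0.275,  1.061,  0.095]), 'moment': array([ 0.026,  0.041, -0.052]), 'finger_force': np.float64(0.0), 'grip_width': np.float64(0.085)} 0.0726
scene key_bar [(array([ 0.4784, -0.0404,  0.1719]), 0.69), (array([ 5.984e-01, -1.215e-01,  1.000e-04]), 0.43)]
scene holder [(array([ 0.4796, -0.0413,  0.0022]), 0.73)]
scene gas_column [(array([ 0.6685,  0.1763, -0.0007]), 0.84)]
scene air_column [(array([ 6.009e-01, -1.204e-01, -2.000e-04]), 0.65)]
[[-0.77244822  0.63494949  0.01276296]
 [ 0.35643123  0.4500746  -0.81877325]
 [-0.52562393 -0.62791082 -0.57397516]] [ 0.43629579 -0.09088351  1.02345261]
side key_bar [(array([0.6647, 0.181 , 0.002 ]), 0.61)]
side holder [(array([ 4.783e-01, -3.930e-02, -1.000e-04]), 0.6)]
side gas_column [(array([ 0.6668,  0.178 , -0.0014]), 0.9)]
side air_column [(array([ 0.6006, -0.1266,  0.0045]), 0.91)]
[[ 0.97431208 -0.22461762  0.01621423]
 [-0.1059975  -0.52092115 -0.84699804]
 [ 0.19869702  0.82352175 -0.53134868]] [-0.53902831  0.15716912  0.60851491]
```

View pics/a.png

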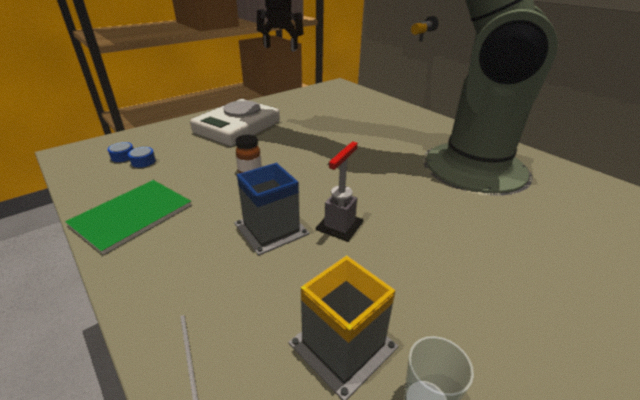

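View pics/b.png

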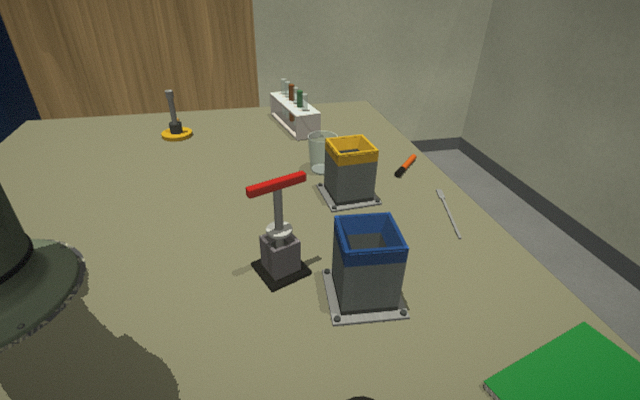

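The scene view shows the red key bar at about (343,155), the yellow collar at (347,300) with a glass beaker beside it at (438,370), and the blue collar at (268,185). Side view: bar at (277,184), yellow collar at (350,150), blue at (370,235). Next I'll fit box models to the colour masks for precise poses and yaws.

```bash
cat > fit.py <<'E'
from workcell import bot
import cv2,numpy as np
from scipy.optimize import minimize
def mask(img,kind):
    h=cv2.cvtColor(img,cv2.COLOR_RGB2HSV).astype(int); H,S,V=h[...,0],h[...,1],h[...,2]
    if kind=="red": return ((H<6)|(H>174))&(S>170)&(V>80)
    if kind=="yellow": return (H>17)&(H<32)&(S>150)&(V>80)
    return (H>100)&(H<125)&(S>120)&(V>40)
def blob(m,near):
    n,l,st,c=cv2.connectedComponentsWithStats(m.astype(np.uint8))
    ok=[i for i in range(1,n) if st[i,4]>60]
    i=min(ok,key=lambda i:np.hypot(*(c[i]-near))); return (l==i)
def proj(f,X):
    c=X@f["R"].T+f["t"]; p=c@np.asarray(f["intrinsics"]).T; return p[:,:2]/p[:,2:]
def box(p,dim,zc):
    x,y,a=p[:3]; g=np.array([[i,j,k] for i in(-.5,.5) for j in(-.5,.5) for k in(-.5,.5)])*dim
    R=np.array([[np.cos(a),-np.sin(a),0],[np.sin(a),np.cos(a),0],[0,0,1]]); return g@R.T+[x,y,zc]
def fit(fs,kind,p0,dimf,zf,np_=3,extra=[]):
    hs=[]
    for f in fs:
        m=blob(mask(f["img"],kind),proj(f,np.array([[p0[0],p0[1],zf(p0)]]))[0])
        pts=np.argwhere(m)[:,::-1].astype(np.int32); hs.append(cv2.convexHull(pts).reshape(-1,2).astype(float))
    def poly(h):
        im=np.zeros((1600,2560),np.uint8); cv2.fillConvexPoly(im,np.round((h+.5)*4*16-8).astype(np.int32),1,shift=4);return im
    T=[]
    for h in hs:
        q=np.concatenate([h+d for d in([-.5,-.5],[.5,-.5],[-.5,.5],[.5,.5])]).astype(np.float32)
        T.append(poly(cv2.convexHull(q).reshape(-1,2)))
    def cost(p):
        c=0
        for f,t in zip(fs,T):
            h=cv2.convexHull(proj(f,box(p,dimf(p),zf(p))).astype(np.float32)).reshape(-1,2); m=poly(h)
            c+=(m!=t).sum()/t.sum()
        return c
    best=None
    for a in [0,.3,.6,.9,1.2,-.3,-.6,-.9,-1.2,1.5]:
        if abs(a)>.8 and kind!="red": continue
        q=np.array(list(p0[:2])+[p0[2]+a]+list(extra)); s=np.vstack([q]+[q+np.eye(len(q))[i]*([.006,.006,.1,.005][i]) for i in range(len(q))])
        r=minimize(cost,q,method="Nelder-Mead",options=dict(initial_simplex=s,xatol=1e-5,fatol=1e-4,maxiter=200))
        if best is None or r.fun<best.fun: best=r
    return best.x,best.fun
BAR=lambda p:np.array([.1,.014,.016])
COL=lambda p:np.array([.092,.092,p[3]])
E
cat > m.py <<'E'
from fit import *
fs=[bot.grab_frame(c) for c in("scene","side")]
for sel in (fs,fs[:1],fs[1:]):
    print("bar",*fit(sel,"red",[.478,-.04,0],BAR,lambda p:.176))
    print("gas",*fit(sel,"yellow",[.668,.177,0],COL,lambda p:.130-(p[3] if len(p)>3 and p[3]!=0 else 0)/2,extra=[.025]))
E
python3 m.py; python3 - <<'E'
E
```

```text
bar [ 0.47561645 -0.04218551  0.41795635] 0.4067159998601392
gas [0.66668727 0.17907448 0.06209312 0.0270307 ] 0.05307697080509079
bar [ 0.47336948 -0.04326048  0.41583707] 0.21432859715829497
gas [0.66665866 0.1791875  0.06335263 0.0270764 ] 0.014016470316173542
bar [ 0.4782597  -0.04121566  0.4271552 ] 0.15844692275919042
gas [0.66641255 0.17681259 0.05053747 0.02570618] 0.025716556786833124
```

```bash
python3 -m jog '[[[15,-14,-3,0,0,0,1],[29,-27,-5,0,0,0,1],[29,-27,-5,0,0,0,1],[29,-27,-5,0,0,0,1],[29,-27,-5,0,0,0,1]]]'
python3 -m jog '[[[29,-27,-5,0,0,0,1],[29,-27,-5,0,0,0,1],[29,-27,-5,0,0,0,1],[29,-27,-5,0,0,0,1],[29,-27,0,0,0,0,1]]]'
python3 -m jog '[[[29,-27,0,0,0,0,1],[29,-27,0,0,0,0,1],[29,-27,0,0,0,0,1],[29,-27,0,0,0,0,1],[15,-14,0,0,0,0,1]]]'
cat > w.py <<'E'
# wrist view: red bar / column look, with projection helper
from fit import *
from scipy.spatial.transform import Rotation as Ro
def wrist():
    s=bot.observe(); f=bot.grab_frame("wrist")
    Rt=Ro.from_euler("xyz",s["tool_rot"]).as_matrix(); M=np.asarray(f["tool_from_camera"])
    Rc=Rt@M[:3,:3]; tc=Rt@M[:3,3]+s["position"]
    f["R"]=Rc.T; f["t"]=-Rc.T@tc
    return s,f
def toolshift(s,target):
    Rt=Ro.from_euler("xyz",s["tool_rot"]).as_matrix(); return Rt.T@(np.asarray(target)-s["position"])*1000
E
python3 - <<'E'
from w import *
s,f=wrist(); print(s["position"],s["tool_rot"],s["qpos"],s["clock"])
cv2.imwrite("pics/w1.png",f["img"][:,:,::-1])
print(bot.spot_point("key_bar",f),bot.spot_point("holder",f))
try: print(fit([f],"red",[.477,-.042,0],BAR,lambda p:.176))
except Exception as e: print(e)
E
```

```text
clock: 1.1
position: [0.3302, -0.4002, 0.3272]
tool_rot: [3.141, -0.0, 0.433]
force: [1.4, -1.0, 0.6]
grip_width: 0.0854
finger_force: 0.0
clock: 1.6
position: [0.4054, -0.2169, 0.3477]
tool_rot: [3.14, -0.001, 0.433]
force: [0.6, -0.6, -0.2]
grip_width: 0.0855
finger_force: 0.0
clock: 2.1
position: [0.4735, -0.0495, 0.3471]
tool_rot: [-3.141, -0.001, 0.436]
force: [0.1, -1.0, -0.4]
grip_width: 0.0852
finger_force: 0.0
[ 0.47346912 -0.04954168  0.34714644] [-3.14131174e+00 -1.05151818e-03  4.35597073e-01] [ 0.24094422  0.24574349 -0.31286698  1.91362912  0.08864357  0.99462675
 -1.24661687] 2.1
[{'xyz': [0.4776, -0.0436, 0.1739], 'conf': 0.83}] []
(array([ 0.47732572, -0.03946868,  0.3622618 ]), np.float64(0.06768446457141307))
```

View pics/w1.png

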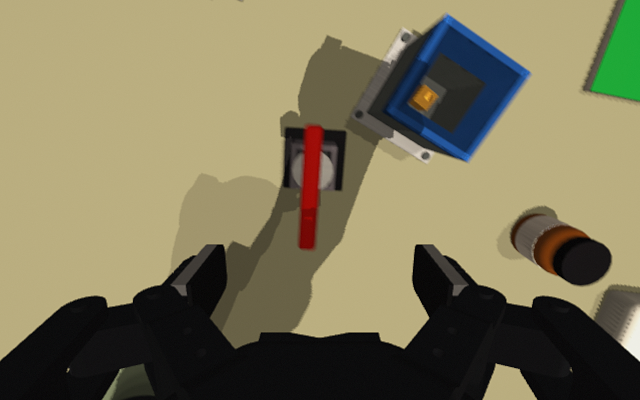

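The wrist view shows the bar from about (313,128) to (307,248), between the open fingers, with the blue column at (440,90) kept clear. Fits agree on (0.477, -0.041) and a yaw of about 0.37. Moving over it and down.

```bash
python3 -m jog '[[[7,-6,0,0,0,0.065,1],[0,0,20,0,0,0,1],[0,0,30,0,0,0,1],[0,0,20,0,0,0,1],[0,0,0,0,0,0,1]]]'
python3 - <<'E'
from w import *
s,f=wrist(); print(s["position"],s["tool_rot"],s["clock"])
cv2.imwrite("pics/w2.png",f["img"][:,:,::-1])
fs=[bot.grab_frame(c) for c in("scene","side")]
for sel in ([f],fs[:1],fs[1:],[f]+fs):
  try: print(fit(sel,"red",[.477,-.042,0],BAR,lambda p:.176))
  except Exception as e: print(e)
print(bot.spot_point("key_bar",f),s["position"])
E
```

```text
clock: 2.75
position: [0.4752, -0.0454, 0.275]
tool_rot: [-3.14, 0.004, 0.366]
force: [-0.5, 0.1, 1.1]
grip_width: 0.0854
finger_force: 0.0
[ 0.47523883 -0.04537765  0.27502924] [-3.14035434  0.00363393  0.36648045] 2.75
(array([ 0.47657061, -0.04106202,  0.36496031]), np.float64(0.022551546391752577))
(array([ 0.47422047, -0.04242418,  0.43836456]), np.float64(0.3099759877755949))
(array([ 0.47793175, -0.04186561,  0.43686414]), np.float64(0.2083369293173384))
(array([ 0.47609909, -0.04125456,  0.36794497]), np.float64(0.6507685724977621))
[{'xyz': [0.4814, -0.043, 0.174], 'conf': 0.64}] [ 0.47523883 -0.04537765  0.27502924]
```

View pics/w2.png

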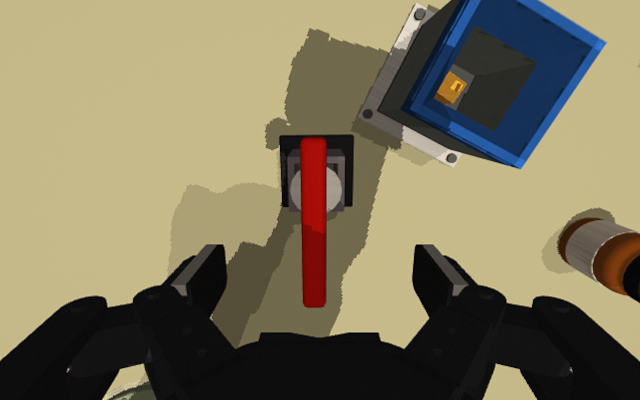

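The wrist view shows the bar vertical at column 314, rows 138–306, about 6 px (3.5 mm) left of the finger centre line, which matches the fit. Correct, descend, grip, lift.

```bash
python3 -m jog '[[[3,-3.5,0,0,0,0,1],[0,0,25,0,0,0,1],[0,0,22,0,0,0,1],[0,0,0,0,0,0,1],[0,0,0,0,0,0,0]]]' 100
python3 -m jog '[[[0,0,0,0,0,0,0],[0,0,0,0,0,0,0],[0,0,0,0,0,0,0],[0,0,0,0,0,0,0],[0,0,0,0,0,0,0]]]' 100
```

```text
clock: 3.45
position: [0.4783, -0.0397, 0.2307]
tool_rot: [-3.142, -0.0, 0.368]
force: [1.5, 0.3, 1.0]
grip_width: 0.0734
finger_force: 0.0
clock: 3.95
position: [0.4785, -0.04, 0.2305]
tool_rot: [3.141, -0.001, 0.368]
force: [-1.0, -1.5, 9.5]
grip_width: 0.0122
finger_force: 98.1
```

```bash
python3 -m jog '[[[0,0,-8,0,0,0,0],[0,0,-15,0,0,0,0],[0,0,-20,0,0,0,0],[0,0,-20,0,0,0,0],[0,0,-20,0,0,0,0]]]'
python3 -m jog '[[[0,0,-30,0,0,0,0],[0,0,-30,0,0,0,0],[0,0,-20,0,0,0,0],[0,0,-5,0,0,0,0],[0,0,0,0,0,0,0]]]'
python3 - <<'E'
from w import *
s=bot.observe(); fs=[bot.grab_frame(c) for c in("scene","side")]
print(s["position"],s["tool_rot"],s["qpos"],s["force"])
cv2.imwrite("pics/c.png",np.hstack([fs[0]["img"][60:360,200:550],fs[1]["img"][20:320,120:470]])[:,:,::-1])
z=s["position"][2]-.054
for f in fs: print(bot.spot_point("key_bar",f))
E
```

```text
clock: 4.45
position: [0.4777, -0.0399, 0.314]
tool_rot: [-3.141, 0.0, 0.368]
force: [0.5, -0.2, -4.6]
grip_width: 0.0122
finger_force: 97.8
clock: 4.95
position: [0.4779, -0.0399, 0.398]
tool_rot: [3.141, -0.0, 0.368]
force: [-0.6, 0.4, -4.3]
grip_width: 0.0123
finger_force: 98.0
[ 0.47786661 -0.03991428  0.39801458] [ 3.14137674e+00 -3.70950120e-04  3.67696705e-01] [ 0.22283385  0.20123251 -0.31005954  1.83186728  0.06797465  1.11834125
 -1.31417943] [-0.61760179  0.38766249 -4.29712022]
[{'xyz': [0.4766, -0.0419, 0.3405], 'conf': 0.73}]
[{'xyz': [0.475, -0.0379, 0.3407], 'conf': 0.84}]
```

View pics/c.png

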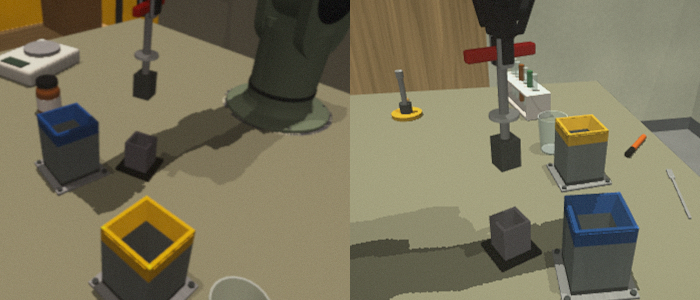

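The key is lifted and hanging upright: head at (145,85) in the left crop and (505,152) in the right crop. Holder is empty and both columns untouched. I'll turn it about 1.2 rad CCW (so there's joint range for the clockwise turn) and stop short of the gas column to look at the stem.

```bash
python3 -m jog '[[[0,0,0,0,0,-0.1,0],[0,0,0,0,0,-0.145,0],[0,0,0,0,0,-0.145,0],[0,0,0,0,0,-0.145,0],[0,0,0,0,0,-0.145,0]]]'
python3 -m jog '[[[0,0,0,0,0,-0.145,0],[0,0,0,0,0,-0.145,0],[0,0,0,0,0,-0.145,0],[0,0,0,0,0,-0.085,0],[10,20,0,0,0,0,0]]]'
python3 -m jog '[[[20,30,0,0,0,0,0],[20,30,0,0,0,0,0],[20,30,0,0,0,0,0],[20,30,0,0,0,0,0],[20,30,0,0,0,0,0]]]'
python3 -m jog '[[[10,20,0,0,0,0,0],[0,0,0,0,0,0,0],[0,0,0,0,0,0,0]]]'
python3 - <<'E'
from w import *
s,f=wrist(); print(s["position"],s["tool_rot"],s["qpos"],s["clock"])
cv2.imwrite("pics/w3.png",f["img"][:,:,::-1])
print(bot.spot_point("gas_column",f))
fs=[bot.grab_frame(c) for c in("scene","side")]
for sel in ([f],fs,[f]+fs): print("gas",*fit(sel,"yellow",[.667,.178,0],COL,lambda p:.130-(p[3] if len(p)>3 else .027)/2,extra=[.025]))
E
```

```text
clock: 5.65
position: [0.4778, -0.0399, 0.397]
tool_rot: [-3.14, 0.001, 1.054]
force: [-0.2, -0.2, -4.5]
grip_width: 0.0124
finger_force: 97.9
clock: 6.15
position: [0.4969, -0.0312, 0.3973]
tool_rot: [-3.14, 0.001, 1.569]
force: [-0.0, -1.6, -3.6]
grip_width: 0.0125
finger_force: 98.0
clock: 6.65
position: [0.6494, 0.0704, 0.3965]
tool_rot: [-3.14, 0.0, 1.568]
force: [0.6, -0.5, -3.9]
grip_width: 0.0122
finger_force: 98.0
clock: 6.95
position: [0.6682, 0.0797, 0.3963]
tool_rot: [-3.139, 0.0, 1.568]
force: [-1.2, -0.3, -4.8]
grip_width: 0.012
finger_force: 98.2
[0.66823893 0.07972315 0.39632402] [-3.13927523e+00  1.19113472e-04  1.56833965e+00] [ 0.07054446  0.56444281 -0.46245018  1.32104553  0.248595    1.31505311
 -0.39521596] 6.95
[{'xyz': [0.6679, 0.1786, 0.0005], 'conf': 0.69}]
gas [ 0.75712384 -0.31074467  4.03805156 -0.02998442] 1.0
gas [0.66669822 0.17867305 0.06516769 0.0268074 ] 0.0719555815518682
gas [ 6.56469624e-01  1.23093272e-01 -1.04637623e+00  9.39752783e-04] 27.073811152964073
```

View pics/w3.png

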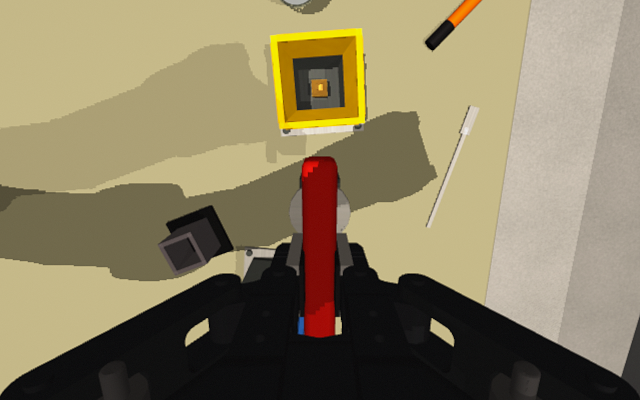

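The wrist view shows the yellow collar (corners about (271,36), (362,29), (367,122), (278,130)) with the stem tip at (320,88). The held bar's far end is at (319,157), with the disc edges at 290 and 350, row 212. I'll back-project these.

```bash
python3 - <<'E'
from w import *
s,f=wrist()
h=cv2.cvtColor(f["img"],cv2.COLOR_RGB2HSV); print(h[40,300],h[50,272:280].tolist()[::3],h[88,320],h[88,316])
def bp(u,v,z):
    d=np.linalg.inv(f["intrinsics"])@[u,v,1]; c=-f["R"].T@f["t"]; r=f["R"].T@d; return (c+r*(z-c[2])/r[2])[:2]
for u,v,z in [(320,88,.056),(319.5,157.5,.350),(319.5,157.5,.342),(290,212,.255),(350,212,.255)]: print((u,v),bp(u,v,z))
m=((h[...,0]>17)&(h[...,0]<35)&(h[...,1]>150)&(h[...,2]>60)); m[140:]=0; m[:,:240]=0; m[:,380:]=0
n,l,st,c=cv2.connectedComponentsWithStats(m.astype(np.uint8)); i=1+np.argmax(st[1:,4])
hull=cv2.convexHull(np.argwhere(l==i)[:,::-1].astype(np.int32))
q=cv2.approxPolyN(hull,4).reshape(-1,2) if hasattr(cv2,"approxPolyN") else cv2.boxPoints(cv2.minAreaRect(hull))
P=np.array([bp(u,v,.13) for u,v in q]); print(q.tolist(),P.mean(0)); e=np.diff(np.vstack([P,P[:1]]),axis=0); print(np.hypot(*e.T),np.degrees(np.arctan2(e[:,1],e[:,0])))
cv2.imwrite("pics/w4.png",cv2.resize(f["img"][20:240,250:390],None,fx=2.7,fy=2.7,interpolation=cv2.INTER_NEAREST)[:,:,::-1])
E
```

```text
[ 21 255 168] [[29, 255, 246], [29, 255, 246], [20, 255, 167]] [ 23 189 251] [ 17 200 157]
(320, 88) [0.6691733  0.17643207]
(319.5, 157.5) [0.66806402 0.12842902]
(319.5, 157.5) [0.668068   0.12736355]
(290, 212) [0.64676355 0.07668616]
(350, 212) [0.68987491 0.07650818]
[[278, 129], [268, 34], [362, 26], [365, 122]] [0.66719236 0.17883301]
[0.09186423 0.09277455 0.09173167 0.09247089] [  93.96860651    4.16422797  -86.22140982 -175.75267721]
```

View pics/w4.png

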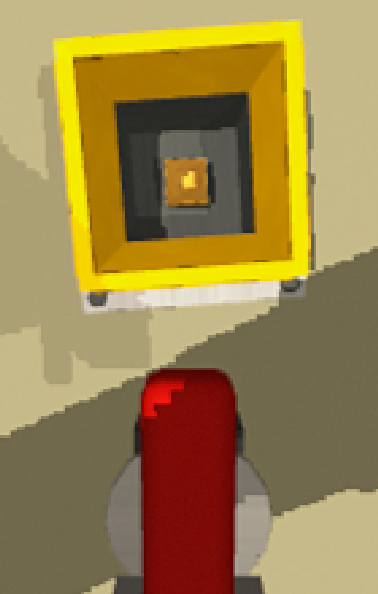

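Key yaw is 1.568; stem flats look square to it within ~0.1 rad. Key axis ≈ (0.668, 0.078), stem ≈ (0.668, 0.178), so I move +100 mm along tool x. Then lower: fully down means bar at 0.188 (TCP ≈ 0.242).

```bash
python3 -m jog '[[[20,0,0,0,0,0,0],[30,0,0,0,0,0,0],[30,0,0,0,0,0,0],[20,0,0,0,0,0,0],[0,0,0,0,0,0,0]]]'
python3 -m jog '[[[0,0,0,0,0,0,0],[0,0,20,0,0,0,0],[0,0,20,0,0,0,0],[0,0,15,0,0,0,0],[0,0,0,0,0,0,0]]]'
python3 - <<'E'
from w import *
s,f=wrist(); fs=[bot.grab_frame(c) for c in("scene","side")]
print(s["position"],s["tool_rot"],s["force"],s["qpos"])
cv2.imwrite("pics/d.png",np.hstack([cv2.resize(g["img"][a:a+200,b:b+200],(400,400)) for g,a,b in((fs[0],190,250),(fs[1],40,250))])[:,:,::-1])
E
```

```text
clock: 7.7
position: [0.6676, 0.1836, 0.398]
tool_rot: [-3.141, -0.002, 1.572]
force: [-0.3, 1.2, -4.1]
grip_width: 0.0124
finger_force: 98.2
clock: 8.2
position: [0.6683, 0.1784, 0.3409]
tool_rot: [-3.139, 0.001, 1.567]
force: [-0.4, -0.5, -4.8]
grip_width: 0.0121
finger_force: 98.2
[0.66828399 0.1784277  0.34093133] [-3.13879822e+00  1.28396905e-03  1.56692195e+00] [-0.36983481 -0.47837592 -4.83747627] [-0.07594337  0.63654429 -0.46238427  1.3390624   0.28465083  1.23426382
 -0.55818874]
```

View pics/d.png

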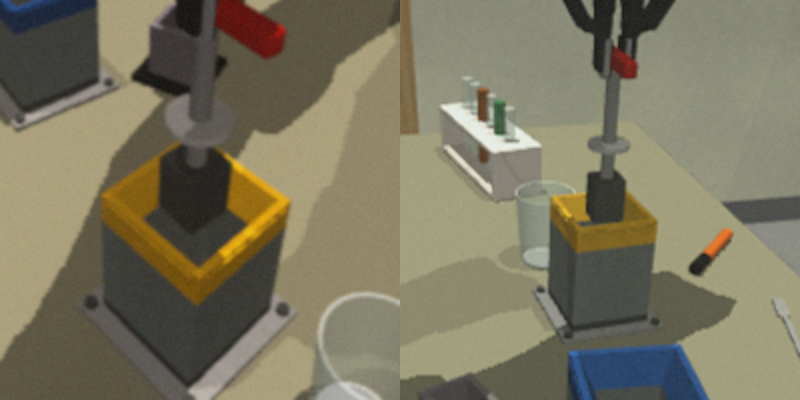

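The head is inside the mouth: centred at about (195,190) in the left crop and (605,195) in the right. Continue down gently, with a 1.5 mm correction.

```bash
python3 -m jog '[[[1.5,0,15,0,0,0,0],[0,0,20,0,0,0,0],[0,0,15,0,0,0,0],[0,0,5,0,0,0,0],[0,0,0,0,0,0,0]]]'
python3 -m jog '[[[0,0,3,0,0,0,0],[0,0,3,0,0,0,0],[0,0,3,0,0,0,0],[0,0,3,0,0,0,0],[0,0,0,0,0,0,0]]]'
```

```text
clock: 8.85
position: [0.6686, 0.181, 0.2872]
tool_rot: [-3.141, 0.0, 1.568]
force: [0.4, 0.7, -3.9]
grip_width: 0.012
finger_force: 98.1
clock: 9.35
position: [0.6686, 0.181, 0.2755]
tool_rot: [-3.141, 0.0, 1.568]
force: [-0.1, 1.2, -4.6]
grip_width: 0.012
finger_force: 98.2
```

```bash
python3 -m jog '[[[0,0,2,0,0,0,0],[0,0,2,0,0,0,0],[0,0,2,0,0,0,0],[0,0,2,0,0,0,0],[0,0,0,0,0,0,0]]]'
python3 -c "
from workcell import bot;s=bot.observe();print(s['force'],s['moment'])"
```

```text
clock: 9.85
position: [0.6686, 0.181, 0.2676]
tool_rot: [-3.141, 0.0, 1.568]
force: [0.3, -0.5, -4.1]
grip_width: 0.0123
finger_force: 98.2
[ 0.33514742 -0.53912644 -4.06388624] [-0.01177342  0.00382645  0.0467752 ]
```

```bash
python3 -m jog '[[[0,0,3,0,0,0,0],[0,0,3,0,0,0,0],[0,0,3,0,0,0,0],[0,0,3,0,0,0,0],[0,0,0,0,0,0,0]]]'
python3 -m jog '[[[0,0,3,0,0,0,0],[0,0,3,0,0,0,0],[0,0,2,0,0,0,0],[0,0,2,0,0,0,0],[0,0,0,0,0,0,0]]]'
```

```text
clock: 10.35
position: [0.6685, 0.181, 0.2553]
tool_rot: [-3.141, 0.0, 1.568]
force: [0.1, -0.2, -4.5]
grip_width: 0.012
finger_force: 98.2
clock: 10.85
position: [0.6686, 0.181, 0.2456]
tool_rot: [-3.141, 0.0, 1.568]
force: [0.4, 0.3, -3.8]
grip_width: 0.0121
finger_force: 98.2
```

```bash
python3 -m jog '[[[0,0,1,0,0,0,0],[0,0,1,0,0,0,0],[0,0,1,0,0,0,0],[0,0,0,0,0,0,0]]]'
python3 -m jog '[[[0,0,0.7,0,0,0,0],[0,0,0.7,0,0,0,0],[0,0,0,0,0,0,0]]]'
```

```text
clock: 11.25
position: [0.6687, 0.181, 0.2428]
tool_rot: [-3.141, 0.0, 1.568]
force: [0.3, -0.7, -4.8]
grip_width: 0.0123
finger_force: 98.2
clock: 11.55
position: [0.6692, 0.1813, 0.2425]
tool_rot: [3.14, -0.001, 1.568]
force: [-1.1, -1.0, 5.4]
grip_width: 0.0121
finger_force: 99.6
```

Seated: contact at TCP z 0.2425, as predicted. Now turning clockwise.

```bash
python3 -m jog '[[[0,0.2,0,0,0,0.1,0],[0,0.2,0,0,0,0.1,0],[0,0.2,0,0,0,0.1,0],[0,0.2,0,0,0,0.1,0],[0,0,0,0,0,0,0]]]'
python3 -c "
from workcell import bot;s=bot.observe();print(s['force'],s['moment'])"
python3 -m jog '[[[0,0.2,0,0,0,0.1,0],[0,0.2,0,0,0,0.1,0],[0,0.2,0,0,0,0.1,0],[0,0.2,0,0,0,0.1,0],[0,0,0,0,0,0,0]]]'
python3 -c "
from workcell import bot;s=bot.observe();print(s['force'],s['moment'],s['qpos'])"
```

```text
clock: 12.05
position: [0.6695, 0.181, 0.2425]
tool_rot: [3.141, -0.0, 1.164]
force: [-2.6, -0.7, 7.1]
grip_width: 0.0122
finger_force: 99.9
[-2.63198633 -0.74271733  7.12090076] [-0.45476765  1.09104315  0.11046389]
clock: 12.55
position: [0.6702, 0.1806, 0.2424]
tool_rot: [3.141, -0.0, 0.764]
force: [-2.3, -1.7, 8.1]
grip_width: 0.0121
finger_force: 99.9
[-2.28479119 -1.74359266  8.10090003] [-0.30838134  1.05663742 -0.0083315 ] [-0.19981045  0.70254427 -0.24705886  1.44428859  0.18717937  1.01718414
 -1.29591984]
```

```bash
python3 -m jog '[[[0,0.2,0,0,0,0.1,0],[0,0.2,0,0,0,0.1,0],[0,0.1,0,0,0,0.06,0],[0,0,0,0,0,0,0]]]'
python3 -c "
from workcell import bot;s=bot.observe();print(s['force'],s['moment'])"
python3 -m jog '[[[0,0.1,0,0,0,0.05,0],[0,0.1,0,0,0,0.05,0],[0,0,0,0,0,0,0]]]'
python3 -c "
from workcell import bot;s=bot.observe();print(s['force'],s['moment'])"
python3 -m jog '[[[0,0.1,0,0,0,0.05,0],[0,0.1,0,0,0,0.05,0],[0,0,0,0,0,0,0]]]'
python3 -c "
from workcell import bot;s=bot.observe();print(s['force'],s['moment'],s['qpos'])"
```

```text
clock: 12.95
position: [0.6705, 0.1803, 0.2424]
tool_rot: [3.141, -0.001, 0.506]
force: [-3.1, -0.5, 6.5]
grip_width: 0.0124
finger_force: 99.9
[-3.1198509  -0.51577973  6.54239664] [-0.36347552  1.0865238   0.10487528]
clock: 13.25
position: [0.6706, 0.18, 0.2424]
tool_rot: [3.141, -0.001, 0.406]
force: [-3.2, -1.7, 7.2]
grip_width: 0.0122
finger_force: 99.9
[-3.19188325 -1.67377175  7.19240702] [-0.43977456  1.01849303 -0.17386023]
clock: 13.55
position: [0.6707, 0.1799, 0.2424]
tool_rot: [3.142, -0.001, 0.306]
force: [-2.6, -1.1, 6.9]
grip_width: 0.012
finger_force: 99.9
[-2.62099727 -1.11603215  6.91348673] [-0.33370799  1.04322472  0.11915278] [-0.2664369   0.69629923 -0.13386072  1.44786877  0.10175157  1.00353444
 -1.68899832]
```

```bash
python3 -m jog '[[[0,0,0,0,0,0.04,0],[0,0,0,0,0,0,0]]]'
python3 -c "
from workcell import bot;s=bot.observe();print(s['moment'])"
python3 -m jog '[[[0,0,0,0,0,0.04,0],[0,0,0,0,0,0,0]]]'
python3 -c "
from workcell import bot;s=bot.observe();print(s['moment'])"
python3 -m jog '[[[0,0,0,0,0,0.04,0],[0,0,0,0,0,0,0]]]'
python3 -c "
from workcell import bot;s=bot.observe();print(s['moment'],s['force'])"
```

```text
clock: 13.75
position: [0.6707, 0.1799, 0.2424]
tool_rot: [-3.142, -0.001, 0.266]
force: [-3.1, -0.7, 7.6]
grip_width: 0.0125
finger_force: 99.9
[-0.30683212  0.99518838  0.16219751]
clock: 13.95
position: [0.6707, 0.1799, 0.2424]
tool_rot: [3.142, -0.001, 0.227]
force: [-3.0, -0.4, 7.0]
grip_width: 0.0119
finger_force: 100.0
[-0.3800914   0.98872183  0.29287701]
clock: 14.15
position: [0.6707, 0.1799, 0.2424]
tool_rot: [3.142, -0.001, 0.187]
force: [-2.0, -1.7, 8.3]
grip_width: 0.0121
finger_force: 100.1
[-0.37842286  0.99079928  0.53867773] [-2.01358043 -1.67709824  8.34504147]
```

```bash
python3 -m jog '[[[0,0,0,0,0,0.04,0],[0,0,0,0,0,0,0]]]'
python3 -c "
from workcell import bot;s=bot.observe();print(s['moment'])"
python3 -m jog '[[[0,0,0,0,0,0.04,0],[0,0,0,0,0,0,0],[0,0,0,0,0,0,0]]]'
python3 - <<'E'
from w import *
s,f=wrist(); print(s['moment'],s['force'],s["tool_rot"])
r=fit([f],"red",[s["position"][0],s["position"][1],.2],BAR,lambda p:.188); print(r)
E
```

```text
clock: 14.35
position: [0.6707, 0.1799, 0.2424]
tool_rot: [3.141, -0.001, 0.147]
force: [-2.5, -2.2, 7.3]
grip_width: 0.0122
finger_force: 100.4
[-0.44848147  0.85881438  0.95686692]
clock: 14.65
position: [0.6707, 0.1799, 0.2424]
tool_rot: [3.141, -0.001, 0.109]
force: [-1.2, -1.2, 7.3]
grip_width: 0.0119
finger_force: 101.3
[-0.57532981  0.77451041  1.24736056] [-1.19354855 -1.19513963  7.30100472] [ 3.14140461e+00 -8.75530751e-04  1.09171651e-01]
(array([0.66851211, 0.1797992 , 0.13947666]), np.float64(0.2592350271572629))
```

Torque climbs to 1.25 N·m, ten times the valve's friction, so the valve is at its stop. Unload slightly within the play, let go, and rise.

```bash
python3 -m jog '[[[0,0,0,0,0,-0.08,0],[0,0,-0.7,0,0,-0.06,0],[0,0,0,0,0,0,0],[0,0,0,0,0,0,0.5],[0,0,0,0,0,0,0.5]]]' 60
python3 -m jog '[[[0,0,0,0,0,0,0.6],[0,0,0,0,0,0,0.6],[0,0,-10,0,0,0,0.6],[0,0,-20,0,0,0,0.6],[0,0,-30,0,0,0,0.6]]]'
python3 -m jog '[[[0,0,-40,0,0,0,0.6],[0,0,-40,0,0,0,0.6],[-20,0,-20,0,0,0,0.6],[-30,0,0,0,0,0,0.6],[0,0,0,0,0,0,0.6]]]'
python3 - <<'E'
from w import *
s,f=wrist(); fs=[bot.grab_frame(c) for c in("scene","side")]
print(s["position"],s["clock"],s["force"])
for g in [f]+fs: print([ (np.round(d["xyz"],4),d["conf"]) for d in bot.spot_point("key_bar",g)[:2]])
print(fit([f],"red",[.668,.179,.2],BAR,lambda p:.188))
cv2.imwrite("pics/e.png",np.hstack([cv2.resize(g["img"][a:a+200,b:b+200],(400,400)) for g,a,b in((fs[0],190,250),(fs[1],40,250))])[:,:,::-1])
cv2.imwrite("pics/e.png",np.hstack([cv2.resize(f["img"],(480,300)),cv2.resize(fs[1]["img"][40:240,240:440],(300,300))])[:,:,::-1])
E
```

```text
clock: 15.2
position: [0.6709, 0.1798, 0.2424]
tool_rot: [-3.142, -0.001, 0.246]
force: [-0.1, -0.3, 0.2]
grip_width: 0.0406
finger_force: 0.0
clock: 15.7
position: [0.6702, 0.1796, 0.3023]
tool_rot: [3.141, 0.002, 0.248]
force: [0.7, 0.7, -0.4]
grip_width: 0.0511
finger_force: 0.0
clock: 16.2
position: [0.62, 0.1669, 0.4045]
tool_rot: [3.142, -0.002, 0.248]
force: [0.8, 0.7, 0.4]
grip_width: 0.0513
finger_force: 0.0
[0.62003881 0.16686116 0.40445699] 16.2 [0.79851206 0.65965311 0.37968393]
[(array([0.6689, 0.1749, 0.1868]), 0.82)]
[(array([0.6686, 0.1766, 0.1851]), 0.67), (array([0.6673, 0.1769, 0.0011]), 0.15)]
[(array([0.6711, 0.1818, 0.1858]), 0.92)]
(array([0.66853654, 0.17972544, 0.25338102]), np.float64(0.028579251805455726))
```

View pics/e.png

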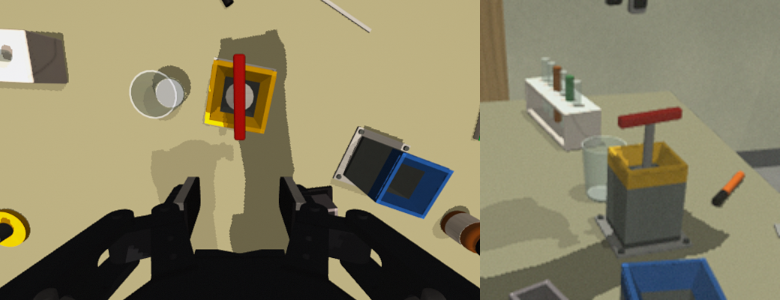

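The key stands upright in the yellow column at about (240,95) in the wrist view, with the bar at z ≈ 0.187. Bar yaw 0.253 against column yaw 0.065 means about 1.38 rad turned, which covers the stop plus the play. The blue column was not touched and the gripper is clear.

```bash
python3 -c "
from workcell import bot;print(bot.job_done())"
```

```text
the job is handed in; nothing more can be done
None
```

I handed the job in at about 16 s: the T-key is fully down in the yellow gas column, turned clockwise to the valve's stop, and left standing there released; the blue air column was not touched.

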